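# Find and open the released bay of the sample warmer

### The arm

A 6-joint arm with a two-finger parallel gripper is mounted at the origin on a cart in front of the work surface, level with it; the furniture and walls round the work are solid. World frame = base frame: x ahead of the robot, y to its left, z up, the work surface at z = 0. Lengths are in m, angles in degrees, forces in N, time in s.
With the tool pointing down it reaches from about 0.375 to 0.925 m from the base axis. Payload 5.7 kg.
Tool frame: the origin (TCP) lies on the centre line of the jaws, within the pads' length; the fingertips stand 22 mm ahead of it and the grasp point (between the pads) lies 3 mm ahead of it (manip.nose_length is the distance from the TCP to the fingertips, in m); z points along the fingers, y is the line along which they close (so a half turn about z gives the same grasp; the last joint's range is limited). The gripper opens to 85 mm and grips with 20 to 120 N. Pads are 22 mm wide; open, the fingers measure 114 mm over their backs; the gripper's body (76 mm by 85 mm) begins 54 mm behind the grasp point. The pads swing forward as they close: fully open they stand 13 mm farther back than shut.
Start: joints at [59.353, 20.558, 86.54, -0, 72.909, -6.595], TCP at [0.245, 0.548, 0.253] pointing down, gripper open.
Joint ranges: [-170.27, 170.27], [-57.76, 135], [12.27, 136.19], [-55.21, 235.2], [11.17, 155.16], [-170.74, 170.74]. Speed limits (degrees/s): [136.94, 136.94, 180, 180, 180, 180].

### API

Orientations are given as [roll, pitch, yaw] about the fixed x, y, z axes, in that order (R = Rz(yaw) Ry(pitch) Rx(roll)).
In Python, from plant import manip gives the robot as it stands. The module is installed in compiled form; this text tells all that it offers.
- The arm moves only by the tool arm_command, never from a script. Its argument "steps" is a list of rows, each a list of 7 numbers: the finger opening in cm, from 0 to 8.54, then the shift along the tool's x, y, z in cm, then the turn, a rotation vector about the tool's x, y, z in rad. A call has exactly 5 rows; each row shifts and turns the commanded pose from where the row before left it, along the tool's axes as they then stand; what a row does not reach is not made up. A row lasts 1/10 s, in which the tool goes at most 50 mm and 8.59 degrees, less where a joint would pass 70% of its speed; a pose out of reach is approached as far as the arm can. A call with a gripper value outside its range is refused whole. The fingers move at their own pace and stop on an object; the grip force is fixed at half the most. Time passes only in rows, so rows that do not move let the fingers close, or fill a call up. It gives the time, the measured TCP pose, the force, the opening and the grip force at its end, in the units of the state.
- manip.get_obs(): the state, without advancing time (a new reading comes with each control period).
- manip.camera(name): name is "scene" or "top" or "wrist"; returns a dict with "frame" (480x640x3 uint8, red, green, blue), "fx", "fy", "cx", "cy" (pixels), "T" (4x4, takes a point from camera to world coordinates); the wrist camera has in their place "hand_eye" (4x4, takes a point from camera to tool coordinates, whose origin is the TCP and whose axes are the flange's). Camera axes: x right, y down, z forward; pixel columns grow to the right and rows downward; lengths in m; the calibration is good to about 2 mm. A picture is of the moment at which its call begins: read the wrist's pose just before it. There is no depth.
- manip.finish_job(): hands the job in; it is judged then, once.
The state is a dict: "time_s": time; "qpos": joint angles; "joint_velocities": joint speeds; "joint_torque": joint torques, N m; "tool_pos": TCP position; "tool_rot": TCP orientation; "wrist_force": force on the tool from outside, world axes, zero at the start; "ft_torque": the same for the moment, N m; "grip_width": finger opening in m; "grip_force": force on a finger pad.
Only numpy, scipy, OpenCV 4.12 (cv2) and the standard library are available. Lean on these libraries where they do the work, as an engineer would, in place of code of your own. Each camera call takes 0.05 s, during which the arm holds its last target. There are 200 camera calls.

### The job

One of the four bays of the sample warmer has finished and its cover is no longer bolted, but nothing outside shows which: press gently with a fingertip on the ribbed rear pads until you find the cover that rocks, push its pad down so that its front edge comes up, then push that edge over to the rear until the cover stands fully open against its stop. Only press and push with the fingers: do not squeeze, lift or force anything. Leave the other covers shut and the things lying around the warmer where they are.

Things in the scene. Friction and masses are not known exactly. Their poses are not given: they have to be found in the camera images.
- warmer: the sample warmer: white case fixed to the bench, 148 mm (x) by 370 mm (y) by 80 mm high. Origin under its centre on the bench top; x points to its rear, away from the robot, y to its left, z up. Four equal grey covers lie flush in its flat top, 74 mm apart, each over its own well, 68 mm wide and 65 mm deep, from x = -46 to +60 mm. The rightmost 70 mm have no cover
- cover_1 (a joint): angle of the far left cover (rad): 0 shut and flush; grows as its rear pad sinks and its front edge rises; 1.57 upright, 1.75 fully open at its stop. A bolted cover (three of the four) gives less than 0.03 rad; the free one moves under 1 to 3 N at its pad or edge and, having a stiff pivot, stays at any angle where it is left
- cover_1_pad (a point): middle of the ribbed pad on the far left cover's upper face, the spot to press; y = +140 mm in the warmer's frame. The cover is a plate 102 mm (x) by 65 mm (y), 5 mm thick, on a pivot pin along y, at x = +18, z = 77.5 mm: 62 mm of plate lie before the pin, 40 mm behind it. This point is 24 mm behind the pin and turns with the cover
- cover_1_edge (a point): middle of the front edge of the far left cover, on its upper face, 62 mm in front of the pivot pin; it turns with the cover. The upper face behind it is a smooth black panel, 40 by 62 mm, 1.5 mm proud. Pressing in front of the pin moves nothing; once raised, this edge is pushed from the front towards the rear, past upright; it is not to be gripped
- cover_2 (a joint): angle of the second from the left cover (rad): 0 shut and flush; grows as its rear pad sinks and its front edge rises; 1.57 upright, 1.75 fully open at its stop. A bolted cover (three of the four) gives less than 0.03 rad; the free one moves under 1 to 3 N at its pad or edge and, having a stiff pivot, stays at any angle where it is left
- cover_2_pad (a point): middle of the ribbed pad on the second from the left cover's upper face, the spot to press; y = +66 mm in the warmer's frame. The cover is a plate 102 mm (x) by 65 mm (y), 5 mm thick, on a pivot pin along y, at x = +18, z = 77.5 mm: 62 mm of plate lie before the pin, 40 mm behind it. This point is 24 mm behind the pin and turns with the cover
- cover_2_edge (a point): middle of the front edge of the second from the left cover, on its upper face, 62 mm in front of the pivot pin; it turns with the cover. The upper face behind it is a smooth black panel, 40 by 62 mm, 1.5 mm proud. Pressing in front of the pin moves nothing; once raised, this edge is pushed from the front towards the rear, past upright; it is not to be gripped
- cover_3 (a joint): angle of the third from the left cover (rad): 0 shut and flush; grows as its rear pad sinks and its front edge rises; 1.57 upright, 1.75 fully open at its stop. A bolted cover (three of the four) gives less than 0.03 rad; the free one moves under 1 to 3 N at its pad or edge and, having a stiff pivot, stays at any angle where it is left
- cover_3_pad (a point): middle of the ribbed pad on the third from the left cover's upper face, the spot to press; y = -8 mm in the warmer's frame. The cover is a plate 102 mm (x) by 65 mm (y), 5 mm thick, on a pivot pin along y, at x = +18, z = 77.5 mm: 62 mm of plate lie before the pin, 40 mm behind it. This point is 24 mm behind the pin and turns with the cover
- cover_3_edge (a point): middle of the front edge of the third from the left cover, on its upper face, 62 mm in front of the pivot pin; it turns with the cover. The upper face behind it is a smooth black panel, 40 by 62 mm, 1.5 mm proud. Pressing in front of the pin moves nothing; once raised, this edge is pushed from the front towards the rear, past upright; it is not to be gripped
- cover_4 (a joint): angle of the fourth from the left (next to the control side) cover (rad): 0 shut and flush; grows as its rear pad sinks and its front edge rises; 1.57 upright, 1.75 fully open at its stop. A bolted cover (three of the four) gives less than 0.03 rad; the free one moves under 1 to 3 N at its pad or edge and, having a stiff pivot, stays at any angle where it is left
- cover_4_pad (a point): middle of the ribbed pad on the fourth from the left (next to the control side) cover's upper face, the spot to press; y = -82 mm in the warmer's frame. The cover is a plate 102 mm (x) by 65 mm (y), 5 mm thick, on a pivot pin along y, at x = +18, z = 77.5 mm: 62 mm of plate lie before the pin, 40 mm behind it. This point is 24 mm behind the pin and turns with the cover
- cover_4_edge (a point): middle of the front edge of the fourth from the left (next to the control side) cover, on its upper face, 62 mm in front of the pivot pin; it turns with the cover. The upper face behind it is a smooth black panel, 40 by 62 mm, 1.5 mm proud. Pressing in front of the pin moves nothing; once raised, this edge is pushed from the front towards the rear, past upright; it is not to be gripped
- tin_lid_0: bystander: round white tin lid, 58 mm across, 10 mm high, lying on top of the warmer's control side; origin under its centre
- tweezers: bystander: steel tweezers 122 mm long (along their y), 10 mm high, lying in front of the warmer; origin under the centre
- tin_lid_1: bystander: round white tin lid, 58 mm across, 10 mm high, on the bench in front of the warmer; origin under its centre
- stopper_0: bystander: red rubber stopper, 27 mm across, 22 mm high, left of the warmer; origin under its centre
- weight_0: bystander: brass balance weight, 33 mm across, 40 mm high, left of the warmer; origin under its centre
- sample_tin_4: bystander: open empty sample tin, 57 mm across, 35 mm high, right of the warmer; origin under its centre
- marker_pen: bystander: red and white marker pen 135 mm long (along its y), 17 mm thick, lying in front of the warmer at the right; origin under the centre

How it is judged:
By the outcome, as a careful person would: the job done as asked, in the order asked, and still so for the second after the job is handed in, with the robot touching nothing.
It also fails if it takes over 51 s, if anything falls off the work surface, if the arm or the gripper's body presses on something with over 40 N, if the wrist force passes 120 N, or if a joint passes its speed limit or range.

## Working session

There is one attempt and no reset: what is moved stays moved. The work goes in short steps, Python scripts to look and compute and a tool call to move; the robot and the scene stay as the last step left them, time stands still between calls to the robot, and variables do not carry over. Pictures are saved under pics/ and viewed, at most 10 in all, crops included, and the job is handed in when it is done.

Besides the shell and the picture viewer there is one more tool, called after ">>>" by a JSON object that holds its "op" and its "data", one argument or row to a line. arm_command: Moves the arm, as the interface text tells. Its arguments: {"type":"object","properties":{"steps":{"type":"array"}},"required":["steps"]}

```bash
mkdir -p pics; python3 - <<'E'
from plant import manip
import cv2,numpy as np
o=manip.get_obs();print(o['time_s'],o['tool_pos'],o['tool_rot'],o['wrist_force'],manip.nose_length)
for n in('scene','top'):
    c=manip.camera(n);cv2.imwrite(f'pics/{n}.png',c['frame'][:,:,::-1]);print(n,c['fx'],c['fy'],c['cx'],c['cy'],np.round(c['T'],4).tolist())
    np.savez(f'{n}.npz',T=c['T'],k=[c['fx'],c['fy'],c['cx'],c['cy']])
E
```

```text
0.0 [0.24421289 0.5473474  0.25243503] [-1.79894024e+02 -1.19792120e-02  1.55949913e+02] [-0.45270987 -0.5985226   0.21465509] 0.022
scene 456.84462431788296 456.84462431788296 319.3281896232176 227.10734600667212 [[0.5858, -0.4828, 0.651, -0.0633], [-0.8104, -0.3404, 0.4768, -0.3474], [-0.0086, -0.8069, -0.5907, 0.5921], [0.0, 0.0, 0.0, 1.0]]
top 594.3374780226703 594.3374780226703 326.010621817808 233.84541329485532 [[0.0155, -0.9984, 0.0535, 0.4569], [-0.9999, -0.0152, 0.0052, 0.0793], [-0.0044, -0.0536, -0.9986, 1.1821], [0.0, 0.0, 0.0, 1.0]]
```

View pics/scene.png

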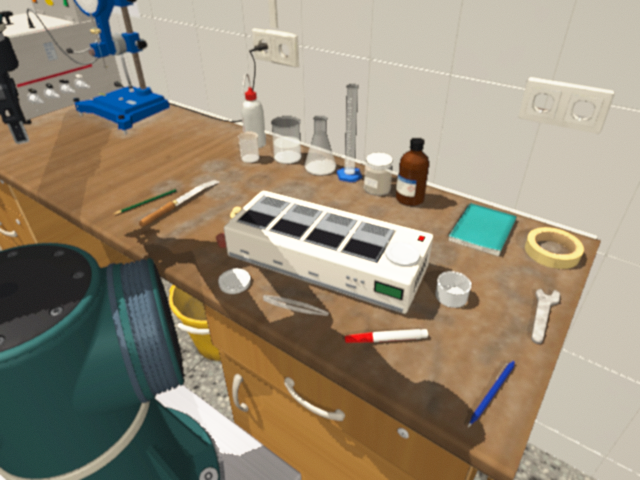

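View pics/top.png

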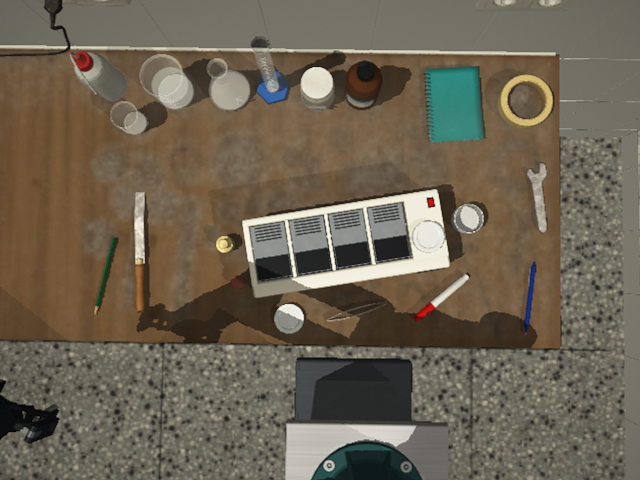

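The scene view shows the warmer with four covers at about (230–430, 195–300). The top view shows its top-face corners near (243,219), (436,190), (449,267) and (255,297), with the bystanders around it. I'll enlarge both for corner picking.

```bash
python3 - <<'E'
import cv2,numpy as np
t=cv2.imread('pics/top.png')[180:305,235:455];s=cv2.imread('pics/scene.png')[185:310,215:435]
t=cv2.resize(t,None,fx=2.4*1.5,fy=2.4,interpolation=2) if 0 else cv2.resize(t,None,fx=2.4,fy=2.4,interpolation=2)
t=cv2.resize(cv2.imread('pics/top.png')[180:305,235:455],(704,400),interpolation=2) if 0 else t
s=cv2.resize(s,None,fx=2.4,fy=2.4,interpolation=2)
cv2.imwrite('pics/crop.png',np.vstack([t,s]))
E
```

```text
(no output)
```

View pics/crop.png

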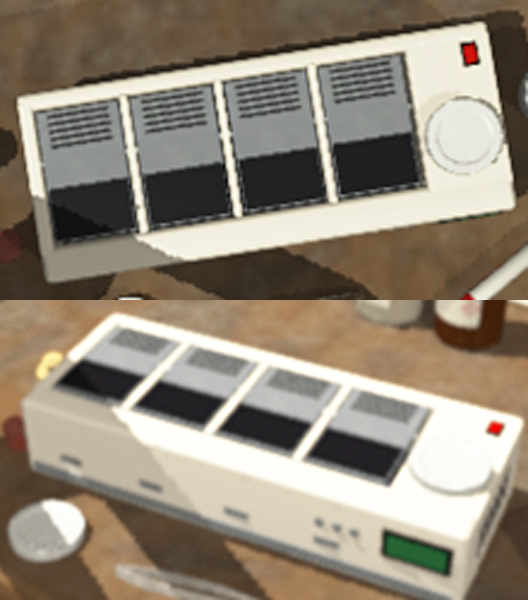

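The crop (2.4x) shows the outer corners of the cover row. In the top view they are at crop (36,111), (56,243), (406,54) and (424,187). In the scene view they are at (120,26), (55,88), (430,106) and (389,183).

```bash
python3 - <<'E'
import numpy as np
from scipy.optimize import least_squares
t=np.array([(36,111),(56,243),(406,54),(424,187)])/2.4+[235,180]
s=np.array([(120,26),(55,88),(430,106),(389,183)])/2.4+[215,185]
M=np.array([(58,172.5,80),(-44,172.5,80),(58,-114.5,80),(-44,-114.5,80)])/1e3
C={n:np.load(n+'.npz') for n in('top','scene')}
def proj(n,P):
    T=C[n]['T'];fx,fy,cx,cy=C[n]['k'];q=(P-T[:3,3])@T[:3,:3];return np.c_[fx*q[:,0]/q[:,2]+cx,fy*q[:,1]/q[:,2]+cy]
for i in range(4):
    r=least_squares(lambda p:np.r_[proj('top',p[None])[0]-t[i],proj('scene',p[None])[0]-s[i]],[.5,0,.08]);print(i,r.x.round(4),r.cost.round(2))
def W(p,m):
    c,s_=np.cos(p[2]),np.sin(p[2]);return m@np.array([[c,s_,0],[-s_,c,0],[0,0,1]])+[p[0],p[1],p[3]]
f=lambda p:np.r_[(proj('top',W(p,M))-t).ravel(),(proj('scene',W(p,M))-s).ravel()]
r=least_squares(f,[.5,0,0,0]);p=r.x;print(p.round(4),np.degrees(p[2]),r.fun.round(1))
p[3]=0
np.save('pose.npy',p)
for y in(140,66,-8,-82):print(y,W(p,np.array([[42,y,80],[-44,y,80]])/1e3).round(4).tolist())
E
```

```text
0 [0.5282 0.2269 0.0775] 0.0
1 [0.4267 0.2086 0.0773] 0.2
2 [ 0.5749 -0.0568  0.0831] 2.06
3 [ 0.4742 -0.0745  0.083 ] 0.18
[4.992e-01 4.600e-02 1.713e-01 3.000e-04] 9.815683635293194 [ 0.4  0.6  0.2 -0.1 -1.3  0.4  0.1 -0.9 -0.2 -0.7 -0.7 -1.1  1.6  0.8
 -0.2  0.8]
140 [[0.5167, 0.1911, 0.08], [0.4319, 0.1764, 0.08]]
66 [[0.5293, 0.1182, 0.08], [0.4446, 0.1035, 0.08]]
-8 [[0.5419, 0.0453, 0.08], [0.4572, 0.0306, 0.08]]
-82 [[0.5545, -0.0276, 0.08], [0.4698, -0.0423, 0.08]]
```

>>> {"op": "arm_command", "data": {
  "steps": [
    [0, 0, 0, 0, 0, 0, -0.118],
    [0, 0, 0, 0, 0, 0, -0.118],
    [0, 0, 0, 0, 0, 0, -0.118],
    [0, 0, 0, 0, 0, 0, -0.118],
    [0, 0, 0, 0, 0, 0, -0.119]
  ]
}}

```text
time_s: 0.6
tool_pos: [0.2444, 0.5475, 0.2528]
tool_rot: [-179.9, -0.0, -169.9]
wrist_force: [1.0, -0.3, -0.2]
grip_width: 0.0122
grip_force: 0.0
```

>>> {"op": "arm_command", "data": {
  "steps": [
    [0, -2.08, -3.97, 0, 0, 0, 0],
    [0, -2.08, -3.97, 0, 0, 0, 0],
    [0, -2.08, -3.97, 0, 0, 0, 0],
    [0, -2.08, -3.97, 0, 0, 0, 0],
    [0, -2.08, -3.97, 0, 0, 0, 0]
  ]
}}

```text
time_s: 1.1
tool_pos: [0.3813, 0.3684, 0.253]
tool_rot: [-180.0, -0.0, -170.2]
wrist_force: [0.7, -0.3, -0.4]
grip_width: 0.0004
grip_force: 0.0
```

>>> {"op": "arm_command", "data": {
  "steps": [
    [0, -2.08, -3.97, 0, 0, 0, 0],
    [0, -2.08, -3.97, 0, 0, 0, 0],
    [0, -2.08, -3.97, 0, 0, 0, 0],
    [0, -2.08, -3.97, 0, 0, 0, 0],
    [0, -2.08, -3.97, 0, 0, 0, 0]
  ]
}}

```text
time_s: 1.6
tool_pos: [0.5177, 0.1904, 0.253]
tool_rot: [180.0, -0.0, -170.2]
wrist_force: [1.0, 0.1, -0.2]
grip_width: -0.0002
grip_force: 0.0
```

>>> {"op": "arm_command", "data": {
  "steps": [
    [0, 0, 0, 3, 0, 0, 0],
    [0, 0, 0, 3, 0, 0, 0],
    [0, 0, 0, 3, 0, 0, 0],
    [0, 0, 0, 3, 0, 0, 0],
    [0, 0, 0, 1.8, 0, 0, 0]
  ]
}}

```text
time_s: 2.1
tool_pos: [0.5155, 0.1916, 0.1128]
tool_rot: [-180.0, -0.2, -170.2]
wrist_force: [-1.1, 0.2, -0.4]
grip_width: -0.0002
grip_force: 0.0
```

>>> {"op": "arm_command", "data": {
  "steps": [
    [0, 0, 0, 0.1, 0, 0, 0],
    [0, 0, 0, 0.1, 0, 0, 0],
    [0, 0, 0, 0.1, 0, 0, 0],
    [0, 0, 0, 0, 0, 0, 0],
    [0, 0, 0, 0, 0, 0, 0]
  ]
}}

```text
time_s: 2.6
tool_pos: [0.5178, 0.1923, 0.1133]
tool_rot: [180.0, 0.1, -170.2]
wrist_force: [-0.5, -0.1, 0.0]
grip_width: -0.0001
grip_force: 0.0
```

```bash
python3 - <<'E'
from plant import manip
import cv2
c=manip.camera('scene');cv2.imwrite('pics/s2.png',cv2.resize(c['frame'][150:330,200:440,::-1],None,fx=3,fy=3))
E
```

```text
(no output)
```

View pics/s2.png

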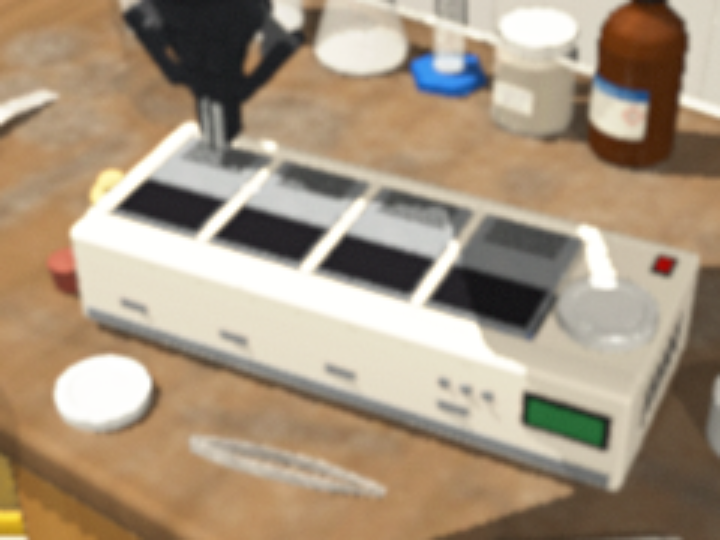

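The closed fingertip stands right over pad 1 (crop 215,150), and all covers are shut. Now I press gently.

>>> {"op": "arm_command", "data": {
  "steps": [
    [0, 0, 0, 0.3, 0, 0, 0],
    [0, 0, 0, 0.3, 0, 0, 0],
    [0, 0, 0, 0.2, 0, 0, 0],
    [0, 0, 0, 0.1, 0, 0, 0],
    [0, 0, 0, 0, 0, 0, 0]
  ]
}}

```text
time_s: 3.15
tool_pos: [0.5169, 0.192, 0.103]
tool_rot: [-180.0, -0.0, -170.2]
wrist_force: [0.2, -0.0, 0.7]
grip_width: -0.0
grip_force: 0.0
```

>>> {"op": "arm_command", "data": {
  "steps": [
    [0, 0, 0, 0.1, 0, 0, 0],
    [0, 0, 0, 0, 0, 0, 0],
    [0, 0, 0, 0.1, 0, 0, 0],
    [0, 0, 0, 0, 0, 0, 0],
    [0, 0, 0, 0, 0, 0, 0]
  ]
}}

```text
time_s: 3.65
tool_pos: [0.5172, 0.1921, 0.1017]
tool_rot: [-180.0, 0.0, -170.2]
wrist_force: [-1.8, 0.3, 5.5]
grip_width: -0.0
grip_force: 2.8
```

>>> {"op": "arm_command", "data": {
  "steps": [
    [0, 0, 0, 0.1, 0, 0, 0],
    [0, 0, 0, 0, 0, 0, 0],
    [0, 0, 0, 0, 0, 0, 0],
    [0, 0, 0, 0, 0, 0, 0],
    [0, 0, 0, 0, 0, 0, 0]
  ]
}}

```text
time_s: 4.15
tool_pos: [0.5172, 0.1922, 0.1016]
tool_rot: [-180.0, 0.0, -170.2]
wrist_force: [-4.7, -1.9, 14.2]
grip_width: 0.0
grip_force: 7.2
```

Cover 1 is bolted: 14 N and no travel. On to cover 2.

>>> {"op": "arm_command", "data": {
  "steps": [
    [0, 0, 0, -1.5, 0, 0, 0],
    [0, 0, -2.5, 0, 0, 0, 0],
    [0, 0, -2.5, 0, 0, 0, 0],
    [0, 0, -2.4, 0, 0, 0, 0],
    [0, 0, 0, 0.6, 0, 0, 0]
  ]
}}

```text
time_s: 4.65
tool_pos: [0.531, 0.1171, 0.1098]
tool_rot: [-179.9, 0.1, -170.3]
wrist_force: [-0.6, 0.1, 0.2]
grip_width: 0.0002
grip_force: 0.0
```

>>> {"op": "arm_command", "data": {
  "steps": [
    [0, 0, 0, 0.5, 0, 0, 0],
    [0, 0, 0, 0.2, 0, 0, 0],
    [0, 0, 0, 0.1, 0, 0, 0],
    [0, 0, 0, 0, 0, 0, 0],
    [0, 0, 0, 0, 0, 0, 0]
  ]
}}

```text
time_s: 5.15
tool_pos: [0.5291, 0.1197, 0.1017]
tool_rot: [-180.0, -0.1, -170.1]
wrist_force: [-2.1, -3.2, 7.8]
grip_width: -0.0001
grip_force: 4.3
```

Cover 2 is also bolted: 7.8 N at the same height. On to cover 3.

>>> {"op": "arm_command", "data": {
  "steps": [
    [0, 0, 0, -1.5, 0, 0, 0],
    [0, 0, -2.5, 0, 0, 0, 0],
    [0, 0, -2.5, 0, 0, 0, 0],
    [0, 0, -2.4, 0, 0, 0, 0],
    [0, 0, 0, 0.6, 0, 0, 0]
  ]
}}

```text
time_s: 5.65
tool_pos: [0.5436, 0.0451, 0.1106]
tool_rot: [-179.9, 0.1, -170.2]
wrist_force: [-0.1, 0.4, -0.5]
grip_width: 0.0001
grip_force: 0.0
```

>>> {"op": "arm_command", "data": {
  "steps": [
    [0, 0, 0, 0.5, 0, 0, 0],
    [0, 0, 0, 0.2, 0, 0, 0],
    [0, 0, 0, 0.1, 0, 0, 0],
    [0, 0, 0, 0, 0, 0, 0],
    [0, 0, 0, 0, 0, 0, 0]
  ]
}}

```text
time_s: 6.15
tool_pos: [0.5424, 0.0468, 0.1023]
tool_rot: [-180.0, 0.0, -170.1]
wrist_force: [0.2, 0.1, -0.2]
grip_width: -0.0001
grip_force: 0.0
```

>>> {"op": "arm_command", "data": {
  "steps": [
    [0, 0, 0, 0.1, 0, 0, 0],
    [0, 0, 0, 0, 0, 0, 0],
    [0, 0, 0, 0.1, 0, 0, 0],
    [0, 0, 0, 0, 0, 0, 0],
    [0, 0, 0, 0, 0, 0, 0]
  ]
}}

```text
time_s: 6.65
tool_pos: [0.5427, 0.0464, 0.1005]
tool_rot: [180.0, 0.0, -170.2]
wrist_force: [0.8, 1.6, 2.3]
grip_width: 0.0002
grip_force: 1.5
```

Lower than before, and only 2.3 N. I'll press 2 mm further to see whether it rocks.

>>> {"op": "arm_command", "data": {
  "steps": [
    [0, 0, 0, 0.1, 0, 0, 0],
    [0, 0, 0, 0, 0, 0, 0],
    [0, 0, 0, 0.1, 0, 0, 0],
    [0, 0, 0, 0, 0, 0, 0],
    [0, 0, 0, 0, 0, 0, 0]
  ]
}}

```text
time_s: 7.15
tool_pos: [0.5426, 0.0462, 0.0983]
tool_rot: [-180.0, 0.0, -170.2]
wrist_force: [1.8, 1.7, 2.5]
grip_width: -0.0002
grip_force: 1.4
```

Cover 3 is the free one. I push its pad down.

>>> {"op": "arm_command", "data": {
  "steps": [
    [0, 0, 0, 0.15, 0, 0, 0],
    [0, 0, 0, 0.15, 0, 0, 0],
    [0, 0, 0, 0.15, 0, 0, 0],
    [0, 0, 0, 0.15, 0, 0, 0],
    [0, 0, 0, 0, 0, 0, 0]
  ]
}}

```text
time_s: 7.65
tool_pos: [0.5418, 0.0461, 0.0919]
tool_rot: [-180.0, -0.1, -170.2]
wrist_force: [0.5, -0.5, 0.6]
grip_width: -0.0003
grip_force: 0.4
```

>>> {"op": "arm_command", "data": {
  "steps": [
    [0, 0, 0, 0.15, 0, 0, 0],
    [0, 0, 0, 0.15, 0, 0, 0],
    [0, 0, 0, 0.15, 0, 0, 0],
    [0, 0, 0, 0.15, 0, 0, 0],
    [0, 0, 0, 0, 0, 0, 0]
  ]
}}

```text
time_s: 8.15
tool_pos: [0.5425, 0.0462, 0.0861]
tool_rot: [-180.0, 0.0, -170.2]
wrist_force: [0.7, 0.3, 0.1]
grip_width: -0.0
grip_force: 0.7
```

```bash
python3 - <<'E'
from plant import manip
import cv2
c=manip.camera('scene');cv2.imwrite('pics/s3.png',cv2.resize(c['frame'][150:330,200:440,::-1],None,fx=3,fy=3))
E
```

```text
(no output)
```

View pics/s3.png

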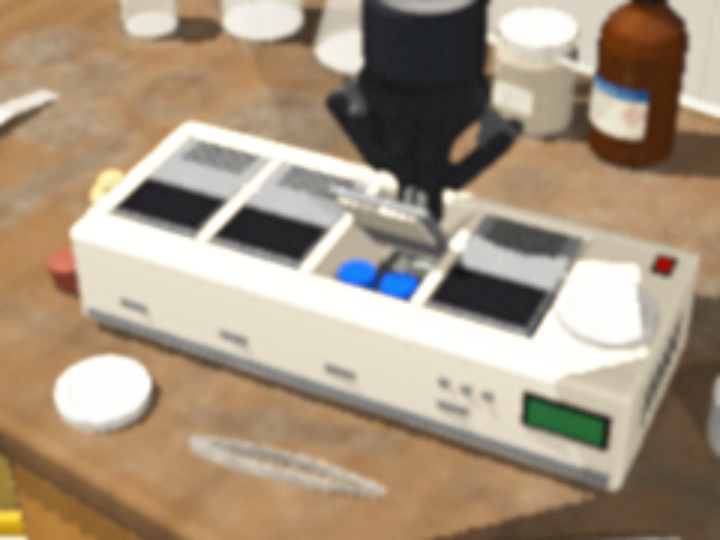

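Cover 3 is raised about 45–50°, with its edge around crop (390,220). I retreat upward, move to the front and lower.

>>> {"op": "arm_command", "data": {
  "steps": [
    [0, 0, 0, -2, 0, 0, 0],
    [0, 0, 0, -3, 0, 0, 0],
    [0, 0, 0, -3, 0, 0, 0],
    [0, 0, 0, -3, 0, 0, 0],
    [0, 0, 0, -2.4, 0, 0, 0]
  ]
}}

```text
time_s: 8.7
tool_pos: [0.5419, 0.0463, 0.2216]
tool_rot: [180.0, -0.0, -170.2]
wrist_force: [0.0, -0.6, 0.9]
grip_width: -0.0001
grip_force: 0.0
```

>>> {"op": "arm_command", "data": {
  "steps": [
    [0, 3, 0, 0, 0, 0, 0],
    [0, 4, 0, 0, 0, 0, 0],
    [0, 3.7, 0, 0, 0, 0, 0],
    [0, 0, 0, 1.5, 0, 0, 0],
    [0, 0, 0, 2.5, 0, 0, 0]
  ]
}}

```text
time_s: 9.2
tool_pos: [0.4363, 0.0279, 0.181]
tool_rot: [-180.0, 0.1, -170.2]
wrist_force: [-0.0, -0.7, 0.6]
grip_width: -0.0001
grip_force: 0.0
```

>>> {"op": "arm_command", "data": {
  "steps": [
    [0, 0, 0, 2.5, 0, 0, 0],
    [0, 0, 0, 2, 0, 0, 0],
    [0, 0, 0, 0.8, 0, 0, 0],
    [0, 0, 0, 0, 0, 0, 0],
    [0, 0, 0, 0, 0, 0, 0]
  ]
}}

```text
time_s: 9.7
tool_pos: [0.4371, 0.028, 0.1277]
tool_rot: [-180.0, -0.0, -170.2]
wrist_force: [-0.0, -0.0, -0.2]
grip_width: 0.0001
grip_force: 0.0
```

```bash
python3 - <<'E'
from plant import manip
import cv2
c=manip.camera('scene');cv2.imwrite('pics/s4.png',cv2.resize(c['frame'][150:330,200:440,::-1],None,fx=3,fy=3))
E
```

```text
(no output)
```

View pics/s4.png

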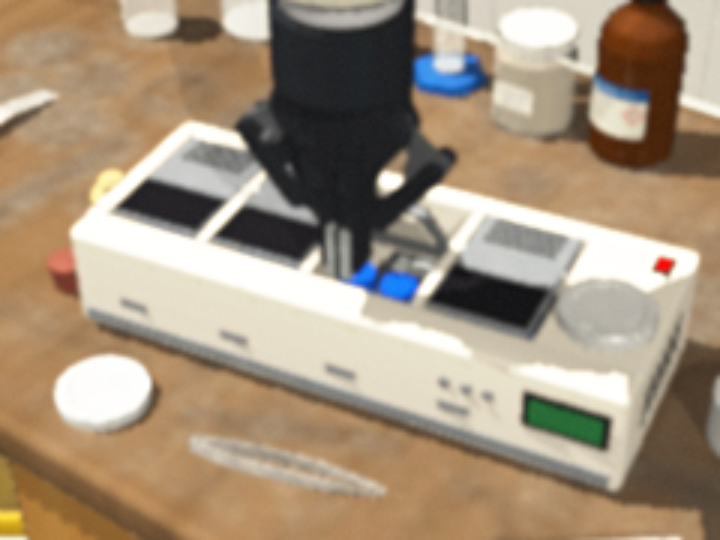

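The finger (crop 340,270) stands in front of the raised cover 3. I push rearward.

>>> {"op": "arm_command", "data": {
  "steps": [
    [0, -1, 0, 0, 0, 0, 0],
    [0, -0.8, 0, 0, 0, 0, 0],
    [0, -0.5, 0, 0, 0, 0, 0],
    [0, -0.5, 0, 0, 0, 0, 0],
    [0, -0.5, 0, 0, 0, 0, 0]
  ]
}}

```text
time_s: 10.25
tool_pos: [0.4699, 0.0338, 0.1273]
tool_rot: [-180.0, -0.0, -170.2]
wrist_force: [-0.3, 0.9, -0.6]
grip_width: 0.0001
grip_force: 0.7
```

>>> {"op": "arm_command", "data": {
  "steps": [
    [0, -0.5, 0, -0.1, 0, 0, 0],
    [0, -0.5, 0, -0.2, 0, 0, 0],
    [0, -0.5, 0, -0.2, 0, 0, 0],
    [0, -0.5, 0, -0.2, 0, 0, 0],
    [0, -0.5, 0, -0.2, 0, 0, 0]
  ]
}}

```text
time_s: 10.75
tool_pos: [0.4947, 0.038, 0.1365]
tool_rot: [-180.0, 0.0, -170.2]
wrist_force: [-1.3, -0.3, -1.7]
grip_width: -0.0001
grip_force: 0.3
```

>>> {"op": "arm_command", "data": {
  "steps": [
    [0, -0.4, 0, -0.1, 0, 0, 0],
    [0, -0.4, 0, -0.1, 0, 0, 0],
    [0, -0.3, 0, -0.1, 0, 0, 0],
    [0, -0.3, 0, -0.1, 0, 0, 0],
    [0, 0, 0, 0, 0, 0, 0]
  ]
}}

```text
time_s: 11.25
tool_pos: [0.5085, 0.0403, 0.1405]
tool_rot: [-180.0, 0.0, -170.2]
wrist_force: [-0.5, -0.7, -0.5]
grip_width: -0.0002
grip_force: 0.0
```

>>> {"op": "arm_command", "data": {
  "steps": [
    [0, -0.15, 0, 0, 0, 0, 0],
    [0, -0.15, 0, 0, 0, 0, 0],
    [0, 0, 0, 0, 0, 0, 0],
    [0, 0, 0, 0, 0, 0, 0],
    [0, 0, 0, 0, 0, 0, 0]
  ]
}}

```text
time_s: 11.75
tool_pos: [0.5109, 0.0408, 0.1403]
tool_rot: [-180.0, 0.0, -170.2]
wrist_force: [0.3, -0.0, -0.3]
grip_width: 0.0001
grip_force: 0.0
```

>>> {"op": "arm_command", "data": {
  "steps": [
    [0, -0.1, 0, 0, 0, 0, 0],
    [0, -0.1, 0, 0, 0, 0, 0],
    [0, 0, 0, 0, 0, 0, 0],
    [0, 0, 0, 0, 0, 0, 0],
    [0, 0, 0, 0, 0, 0, 0]
  ]
}}

```text
time_s: 12.25
tool_pos: [0.5128, 0.0412, 0.1403]
tool_rot: [-180.0, -0.0, -170.2]
wrist_force: [0.2, 0.3, 0.5]
grip_width: 0.0007
grip_force: 0.1
```

>>> {"op": "arm_command", "data": {
  "steps": [
    [0, -0.1, 0, 0, 0, 0, 0],
    [0, -0.1, 0, 0, 0, 0, 0],
    [0, -0.1, 0, 0, 0, 0, 0],
    [0, 0, 0, 0, 0, 0, 0],
    [0, 0, 0, 0, 0, 0, 0]
  ]
}}

```text
time_s: 12.75
tool_pos: [0.5151, 0.0416, 0.1401]
tool_rot: [180.0, -0.1, -170.2]
wrist_force: [-3.5, -1.0, 0.4]
grip_width: -0.0001
grip_force: 1.7
```

>>> {"op": "arm_command", "data": {
  "steps": [
    [0, -0.1, 0, 0, 0, 0, 0],
    [0, -0.1, 0, 0, 0, 0, 0],
    [0, 0, 0, 0, 0, 0, 0],
    [0, 0, 0, 0, 0, 0, 0],
    [0, 0, 0, 0, 0, 0, 0]
  ]
}}

```text
time_s: 13.25
tool_pos: [0.5154, 0.0417, 0.1401]
tool_rot: [180.0, -0.3, -170.2]
wrist_force: [-8.7, -2.7, 5.8]
grip_width: -0.0003
grip_force: 4.5
```

```bash
python3 - <<'E'
from plant import manip
import cv2
c=manip.camera('scene');cv2.imwrite('pics/s5.png',cv2.resize(c['frame'][150:330,200:440,::-1],None,fx=3,fy=3))
E
```

```text
(no output)
```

View pics/s5.png

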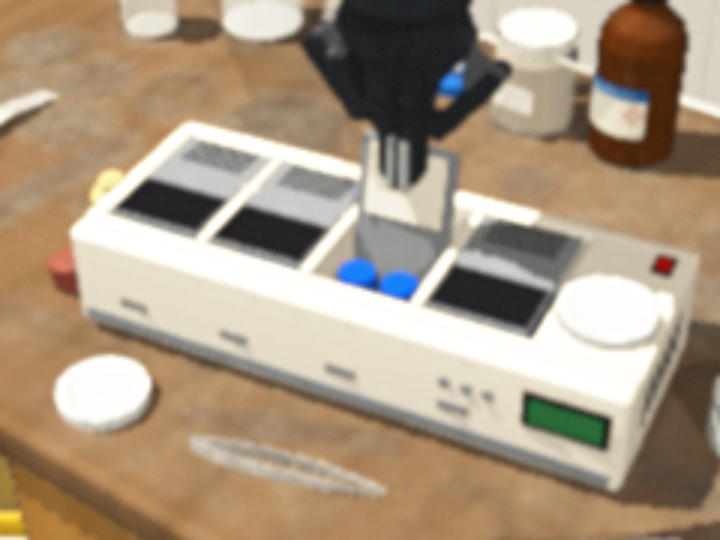

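The cover stands open past upright behind the finger (crop 405,190), and 9 N with no travel means it is at the stop. I back off to the front and go up.

>>> {"op": "arm_command", "data": {
  "steps": [
    [0, 0.5, 0, 0, 0, 0, 0],
    [0, 1.5, 0, 0, 0, 0, 0],
    [0, 3, 0, 0, 0, 0, 0],
    [0, 3, 0, -1, 0, 0, 0],
    [0, 0, 0, -3, 0, 0, 0]
  ]
}}

```text
time_s: 13.8
tool_pos: [0.4323, 0.0287, 0.178]
tool_rot: [179.9, -0.5, -170.2]
wrist_force: [0.1, 0.3, 0.6]
grip_width: 0.0003
grip_force: 0.0
```

>>> {"op": "arm_command", "data": {
  "steps": [
    [0, 0, 0, -3, 0, 0, 0],
    [0, 0, 0, -3, 0, 0, 0],
    [0, 0, 0, -2, 0, 0, 0],
    [0, 0, 0, 0, 0, 0, 0],
    [0, 0, 0, 0, 0, 0, 0]
  ]
}}

```text
time_s: 14.3
tool_pos: [0.4396, 0.0284, 0.2606]
tool_rot: [-180.0, 0.1, -170.2]
wrist_force: [0.6, -0.3, -0.4]
grip_width: -0.0003
grip_force: 0.0
```

```bash
python3 - <<'E'
from plant import manip
import cv2,numpy as np
c=manip.camera('scene')
im=cv2.resize(c['frame'][150:330,200:440,::-1],None,fx=3,fy=3)
C=np.load('scene.npz');T=C['T'];fx,fy,cx,cy=C['k'];p=np.load('pose.npy');co,si=np.cos(p[2]),np.sin(p[2])
for th,col in((1.75,(0,255,0)),(1.60,(0,0,255))):   # predicted upper-face edge ends
    for y in(-.0405,.0245):
        x=.018-.062*np.cos(th)+.0025*np.sin(th);z=.0775+.062*np.sin(th)+.0025*np.cos(th)
        q=T[:3,:3].T@(np.array([p[0]+co*x-si*y,p[1]+si*x+co*y,z])-T[:3,3])
        cv2.circle(im,(int(3*(fx*q[0]/q[2]+cx-200)),int(3*(fy*q[1]/q[2]+cy-150))),2,col,-1)
cv2.imwrite('pics/s6.png',im)
E
```

```text
(no output)
```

View pics/s6.png

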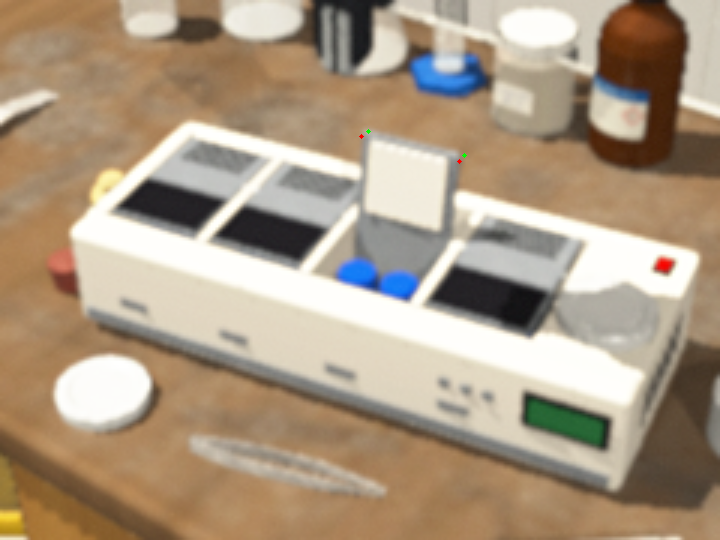

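Cover 3's edge corners (368,133) and (462,155) match the prediction for 1.75 rad. The other covers are shut, the bystanders are where they were, and the robot is clear.

```bash
python3 -c "
from plant import manip
print(manip.finish_job())"
```

```text
the job is handed in; nothing more can be done
None
```

Cover 3, the third from the left, was the free one: it now stands fully open against its stop, covers 1, 2 and 4 are still shut, nothing around the warmer was moved, and the job was handed in at about 14 s.

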